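# Set the iris lever of a light stage and switch its lamp on

### The arm

A 6-joint arm with a two-finger parallel gripper is mounted at the origin on the work surface. World frame = base frame: x ahead of the robot, y to its left, z up, the work surface at z = 0. Lengths are in m, angles in rad, forces in N, time in s.
With the tool pointing down it reaches from about 0.25 to 0.775 m from the base axis. Payload 8.9 kg.
Tool frame: the origin (TCP) lies on the centre line of the jaws, within the pads' length; the fingertips stand 8 mm ahead of it and the grasp point (between the pads) lies 11 mm behind it; z points along the fingers, y is the line along which they close (so a half turn about z gives the same grasp; the last joint's range is limited). The gripper opens to 85 mm and grips with 20 to 120 N. Pads are 22 mm wide; open, the fingers measure 114 mm over their backs; the gripper's body (76 mm by 85 mm) begins 54 mm behind the grasp point. The pads swing forward as they close: fully open they stand 13 mm farther back than shut.
Start: joints at [-1.468, 0.291, -0.153, 1.127, 0, 1.431], TCP at [0.126, -0.51, 0.239] pointing down, gripper open.
Joint ranges: [-2.52, 2.52], [-0.91, 1.74], [-1.3, 1.37], [-1.96, 2.02], [-1.52, 1.47], [-3.14, 3.14]. Speed limits (rad/s): [2.22, 2.22, 2.79, 3.14, 3.14, 3.14].

### API

Orientations are given as a unit quaternion [x, y, z, w].
In Python, from plant import state, eyes, bot gives the robot as it stands.
- The arm moves only by the shell command python3 -m inch 'ROWS' [OPENING]. ROWS is JSON, a list of rows, each a list of 4 numbers: the shift along the tool's x, y, z in mm, then the turn about the tool's z in units of 6 degrees (1.0 is 6 degrees). In form: [[x, y, z, roll], ...]. A call has 1 to 8 rows; each row shifts and turns the commanded pose from where the row before left it, along the tool's axes as they then stand; what a row does not reach is not made up. A row lasts 1/12 s, in which the tool goes at most 41.7 mm and 7.16 degrees, less where a joint would pass 70% of its speed; a pose out of reach is approached as far as the arm can. A call with a gripper value outside its range is refused whole. OPENING is the finger opening in mm, from 0 to 85.4, set as the call begins (- or left out, the last holds). The fingers move at their own pace and stop on an object; the grip force is fixed at half the most. Time passes only in rows, so rows that do not move let the fingers close. It gives the time, the measured TCP pose, the force, the opening and the grip force at its end, in the units of the state.
- state(): the state, without advancing time (a new reading comes with each control period).
- eyes.grab_frame(name): name is "scene" or "top"; returns a dict with "pixels" (420x560x3 uint8, blue, green, red), "camera_matrix" (3x3 intrinsics, pixels), "R" (3x3) and "t" (3): a world point X has camera coordinates R X + t. Camera axes: x right, y down, z forward; pixel columns grow to the right and rows downward; lengths in m; the calibration is good to about 2 mm. A picture is of the moment at which its call begins. There is no depth.
- bot.close_job(): hands the job in; it is judged then, once.
The state is a dict: "t": time; "qpos": joint angles; "qvel": joint speeds; "joint_efforts": joint torques, N m; "tool_pos": TCP position; "ee_rot": TCP orientation; "ft_force": force on the tool from outside, world axes, zero at the start; "ft_torque": the same for the moment, N m; "gripper_width": finger opening in m; "gripper_force": force on a finger pad.
Only numpy, scipy, OpenCV 4.12 (cv2) and the standard library are available. Lean on these libraries where they do the work, as an engineer would, in place of code of your own. Each camera call takes 0.05 s, during which the arm holds its last target. There are 200 camera calls.

### The job

Make the light stage ready for viewing the dish: gently push the iris lever round its arc until it points at the centre of the round disc marker on the housing (not the bar marker), and leave it there. Then press the button of the lamp control box all the way down and let go of it. Leave the dish on its window, and everything else on the bench, where it stands.

Things in the scene. Friction and masses are not known exactly. Their poses are not given: they have to be found in the camera images.
- stage: White box, 250 mm (x) by 260 mm (y), flat top 55 mm above the bench, fixed. Origin on the bench under its centre, on the iris ring's vertical axis; -x is its front (roughly towards the robot), z up. On top in the middle: a round glass window (radius 45 mm, top at 65 mm) with the dish on it, round it the aluminium iris ring (outer radius 62 mm, top at 66 mm), in front an engraved scale.
- iris (a joint): Angle of the iris ring with its lever (rad). 0: the lever points straight to the front (-x of the stage); grows counter-clockwise seen from above (from the front towards the stage's -y side); stops at -1.2 and +1.2. Friction holds it where it is left (about 1 N at the pin turns it); no spring.
- lever_pin (a point): Point on the axis of the lever's upright black pin, 75 mm above the bench, 85 mm from the ring's axis. Its x points outwards along the lever, y sideways, the way the lever moves as the joint grows. The pin: 14 mm in diameter, top 88 mm above the bench. The flat lever bar under it: 8 mm wide, top 63 mm above the bench, ends 95 mm from the ring's axis.
- disc_top (a point): Centre of the top of the marker the lever must point at: a flat dark steel disc, 24 mm in diameter, 6 mm high, fixed on the stage's flat top, its top 61 mm above the bench, 105 to 145 mm from the ring's axis, in front of the window to the left or right. The lever passes inside it without touching.
- bar_top (a point): Centre of the top of the other marker, a flat dark steel bar of 36 by 8 mm and 6 mm height, fixed on the housing on the side opposite to the disc. Not the one to set.
- lamp_top (a point): Centre of the top of the lamp button (moves with it). Round, white, 28 mm in diameter; it goes 6 mm straight down against a spring, 5 N when fully down, and comes back when let go. It sits on the grey lamp control box, left or right of the stage.
- lamp (a joint): How far the lamp button is pressed (m): 0 released, 0.006 fully down.
- lampbox: The grey lamp control box, 90 mm (x) by 80 mm (y), 40 mm high, fixed. Origin on the bench under its centre.
- dish: Bystander: a loose clear dish with lid, 63 mm in diameter, 14 mm high, standing on the stage's window. Origin at the centre of its underside.
- rack: Bystander: a purple tube rack, 80 by 110 mm, 82 mm high over its tubes, fixed, on the other side of the stage from the lamp control box. Origin under its centre.
- tipbox: Bystander: a loose purple box, 122 by 82 mm, 64 mm high. Origin under its centre.
- bottle: Bystander: a loose amber bottle, 56 mm in diameter, 115 mm high. Origin under its centre.
- pen: Bystander: a loose marker pen lying on the bench, 125 mm long, 14 mm thick. Origin under its centre.
- boat: Bystander: a loose small white bowl, 76 mm across, 30 mm high. Origin under its centre.
- jar: Bystander: a loose white jar, 52 mm in diameter, 60 mm high. Origin under its centre.
Not all that is in view belongs to the job. Of the things that look like the lampbox, take the one that is farthest to the robot's right at the start.

How it is judged:
On the way, in this order (a step that is already met when the one before it is completed fails the run):
1. the lever is brought to rest pointing at the disc marker (y of disc_top in the frame of lever_pin between -0.007 and 0.007 m and velocity of joint iris between -0.05 and 0.05 rad/s), for 0.2 s.
2. the lamp button is pressed down with the lever set (y of disc_top in the frame of lever_pin between -0.007 and 0.007 m and value of joint lamp above 0.0045 m), for 0.05 s.
At the end, for the whole second after the job is handed in: The lever points at the disc marker (the disc's centre lies within 7 mm sideways of the lever's centre line) and is at rest, the lamp button has been pressed (4.5 of its 6 mm or more) after that and is up again, the dish is within 10 mm of its starting place and the other loose things within 25 mm (all of step 1 and value of joint lamp below 0.001 m and distance of dish from where it was at the start of the episode below 0.01 m and distance of each of tipbox, bottle, pen, boat, jar from where it was at the start of the episode below 0.025 m and angle between bottle's own z axis and vertical below 0.2 rad); the robot touches nothing.
It fails at once if the lamp button is pressed while the lever does not point at the disc marker (value of joint lamp above 0.003 m and not (y of disc_top in the frame of lever_pin between -0.007 and 0.007 m)).
It fails at once if the lever is forced: more than 20 N on the stage or its lever (contact force between the fingers and stage above 20 N).
It fails at once if the dish is lifted off its window or pushed aside by more than 10 mm (distance of dish from where it was at the start of the episode above 0.01 m).
It fails at once if a bystander is lifted, carried or pushed by more than 25 mm (distance of any of tipbox, bottle, pen, boat, jar from where it was at the start of the episode above 0.025 m).
It fails at once if the bottle is tipped (angle between bottle's own z axis and vertical above 0.4 rad).
It also fails if it takes over 51 s, if anything falls off the work surface, if the arm or the gripper's body presses on something with over 40 N, if the wrist force passes 120 N, or if a joint passes its speed limit or range.

## Working session

There is one attempt and no reset: what is moved stays moved. The work goes in short steps, Python scripts to look and compute and a shell command to move; the robot and the scene stay as the last step left them, time stands still between calls to the robot, and variables do not carry over. Pictures are saved under pics/ and viewed, at most 10 in all, crops included, and the job is handed in when it is done.

```bash
mkdir -p pics; cat > h.py <<'E'
import numpy as np,cv2
from plant import state,eyes,bot
def grab(n,f=None):
    d=eyes.grab_frame(n); 
    if f: cv2.imwrite('pics/'+f,d['pixels']); np.savez('pics/'+f+'.npz',**d)
    return d
def ray(d,u,v,z):
    K,R,t=[np.array(d[k]) for k in('camera_matrix','R','t')]
    c=-R.T@t; r=R.T@np.linalg.inv(K)@np.array([u,v,1.]); return c+r*(z-c[2])/r[2]
def proj(d,X):
    p=np.array(d['camera_matrix'])@(np.array(d['R'])@np.array(X)+np.array(d['t'])); return p[:2]/p[2]
E
python3 - <<'E'
from h import *
for n in('top','scene'):
    d=grab(n,n+'0.png'); print(n,-np.array(d['R']).T@d['t'])
s=state();print(s['t'],s['tool_pos'],s['ee_rot'],s['gripper_width'])
E
```

```text
top [0.35116221 0.05528638 1.2692927 ]
scene [0.95700836 0.86915521 1.06931901]
0.1 [ 0.12567756 -0.50934462  0.23879715] [ 9.92699178e-01  1.20615069e-01  9.30416588e-06 -5.89290025e-04] 0.0852187459347441
```

View pics/top0.png

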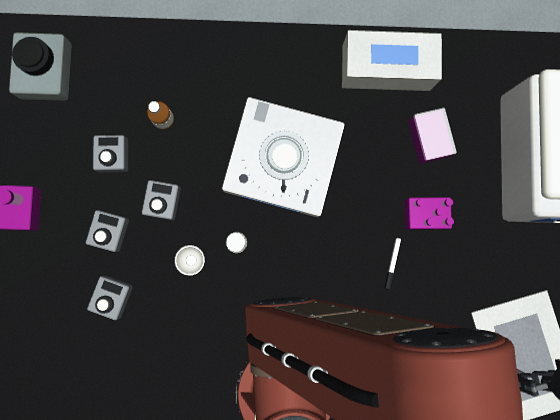

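View pics/scene0.png

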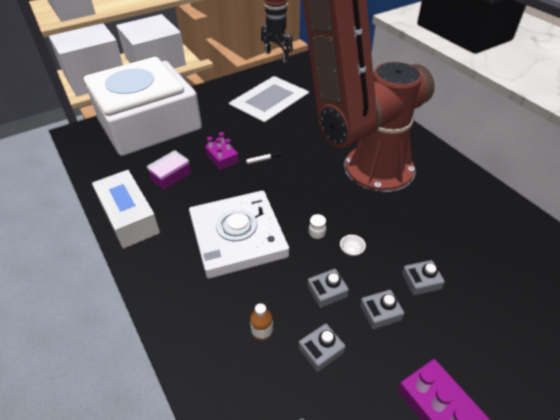

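The top view shows the stage at about (284,155), the lever pin at (284,187), the disc at (243,178) and the bar at (306,196). There are four lamp boxes on the left, and the rightmost of them (smallest y) is at (160,200). Next I'll measure these.

```bash
python3 - <<'E'
from h import *
d=dict(np.load('pics/top0.png.npz')); im=d['pixels']
c=im[85:225,130:360]; cv2.imwrite('pics/crop.png',cv2.resize(c,None,fx=3.4,fy=3.4,interpolation=cv2.INTER_CUBIC))
g=cv2.cvtColor(im,cv2.COLOR_BGR2GRAY)
# dark blobs on the stage
m=(g<110).astype(np.uint8)
n,l,s,ce=cv2.connectedComponentsWithStats(m)
for i in range(1,n):
    x,y=ce[i]
    if 225<x<340 and 100<y<212 and s[i,4]>12: print('dark',s[i],ce[i].round(1),ray(d,*ce[i],.061).round(4))
# white button
m=(g>190).astype(np.uint8); n,l,s,ce=cv2.connectedComponentsWithStats(m)
for i in range(1,n):
    if s[i,4]>40: print('white',s[i],ce[i].round(1),ray(d,*ce[i],.05).round(4))
m=(g>150).astype(np.uint8);k,_=cv2.findContours(m,0,1)
for q in k:
    if cv2.contourArea(q)>5000:
        r=cv2.minAreaRect(q); b=cv2.boxPoints(r); print(r); print(np.array([ray(d,*p,.055) for p in b]).round(4), ray(d,*r[0],.055).round(4))
E
```

```text
dark [239 175   9   8  55] [243.  178.2] [0.5363 0.1212 0.061 ]
dark [281 180   5  12  44] [283.  185.9] [0.5196 0.0205 0.061 ]
dark [303 190   6  13  34] [305.3 196.2] [ 0.4949 -0.036   0.061 ]
white [ 347   31   95   48 3374] [394.3  54.9] [ 0.8735 -0.2629  0.05  ]
white [ 543   70   17  128 1976] [551.7 131. ] [ 0.6827 -0.6741  0.05  ]
white [ 531   75   29  142 1320] [539.4 160.3] [ 0.6047 -0.6398  0.05  ]
white [ 223   98  121  118 9004] [284.  156.9] [0.5956 0.0194 0.05  ]
white [149 102  10  10  86] [153.4 106.4] [0.7171 0.3556 0.05  ]
white [ 415  109   41   51 1427] [435.  133.8] [ 0.6666 -0.3688  0.05  ]
white [101 151  10  11  85] [105.4 156.3] [0.5848 0.4701 0.05  ]
white [152 200  10  10  87] [156.4 204.5] [0.4659 0.3366 0.05  ]
white [ 95 231  11  11  93] [100.1 236. ] [0.3836 0.4723 0.05  ]
white [227 233  18  19 281] [235.3 241.8] [0.3769 0.1363 0.05  ]
white [389 238  12  35 154] [394.5 255.1] [ 0.3529 -0.2641  0.05  ]
white [175 246  30  29 587] [189.3 260.4] [0.3283 0.2491 0.05  ]
white [ 472  291   88   79 2239] [524.3 318.3] [ 0.2027 -0.5908  0.05  ]
white [ 97 300  11  11  95] [102.3 304.8] [0.2153 0.4577 0.05  ]
white [310 367  13  16  43] [314.1 373.8] [ 0.0586 -0.0663  0.05  ]
white [522 392  38  28 714] [539.8 405.8] [-0.0088 -0.6247  0.05  ]
((283.2620849609375, 156.03028869628906), (102.11980438232422, 96.71897888183594), 15.124006271362305)
[[ 0.5075  0.1751  0.055 ]
 [ 0.7499  0.1186  0.055 ]
 [ 0.6877 -0.1353  0.055 ]
 [ 0.4464 -0.0742  0.055 ]] [0.5967 0.0213 0.055 ]
((284.5, 15.0), (30.0, 549.0), 90.0)
[[ 0.9848  0.7341  0.055 ]
 [ 1.0361 -0.7007  0.055 ]
 [ 0.9534 -0.6982  0.055 ]
 [ 0.9048  0.7284  0.055 ]] [0.9693 0.0262 0.055 ]
```

View pics/crop.png

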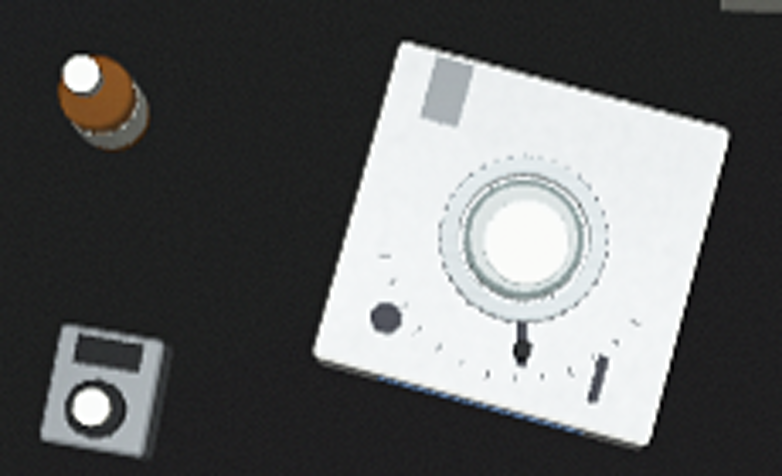

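Stage fit is 249×261 mm with its centre at about (0.598, 0.020). The lever points near world 180°, and the disc is at (0.536, 0.121), 118 mm from the axis at 121°. All of this fits the given sizes. I'll cage the pin with the tool x axis pointing outwards, so first I move above it.

```bash
r='[[21,-17.5,0,0],[21,-17.5,0,0],[21,-17.5,0,0],[21,-17.5,0,0],[21,-17.5,0,0],[21,-17.5,0,0],[21,-17.5,0,0],[21,-17.5,0,0]]'
python3 -m inch '[[21,-17.5,0,0],[21,-17.5,0,0],[21,-17.5,0,0],[21,-17.5,0,0],[21,-17.5,0,0],[21,-17.5,0,0],[21,-17.5,0,0],[21,-17.5,0,0]]' 24
python3 -m inch '[[21,-17.5,0,0],[21,-17.5,0,0],[21,-17.5,0,0],[21,-17.5,0,0],[21,-17.5,0,0],[21,-17.5,0,0],[21,-17.5,0,0],[21,-17.5,0,0]]'
python3 -m inch '[[21,-17.5,0,0],[21,-17.5,0,0],[21,-17.5,0,0],[21,-17.5,0,0],[21,-17.5,0,0],[21,-17.5,0,0],[21,-17.5,0,0],[21,-17.5,0,0]]'
python3 -m inch '[[0,0,0,-1.15],[0,0,0,-1.15],[0,0,0,-1.15],[0,0,0,-1.15],[0,0,0,-1.15],[0,0,0,-1.15],[0,0,0,-1.15],[0,0,0,-1.15]]'
python3 -m inch '[[0,0,0,-1.15],[0,0,0,-1.15],[0,0,0,-1.15],[0,0,0,-1.15],[0,0,0,-1.15],[0,0,0,-1.15],[0,0,0,-1.15],[0,0,0,-1.15]]'
python3 -m inch '[[0,0,0,-1.15],[0,0,0,-1.15],[0,0,0,-1.15],[0,0,0,-1.15],[0,0,0,-1.15],[0,0,0,-1.15],[0,0,0,-1.15],[0,0,0,-1.15]]'
python3 -m inch '[[0,0,0,0],[0,0,0,0]]'
```

```text
t: 0.77
tool_pos: [0.2557, -0.3322, 0.2391]
ee_rot: [0.993, 0.12, -0.0, -0.0]
ft_force: [0.1, 0.2, -0.1]
gripper_width: 0.0239
gripper_force: 0.0
t: 1.43
tool_pos: [0.3853, -0.1561, 0.2392]
ee_rot: [0.993, 0.121, -0.0, -0.0]
ft_force: [1.1, -0.7, -0.2]
gripper_width: 0.0241
gripper_force: 0.0
t: 2.1
tool_pos: [0.5149, 0.0201, 0.239]
ee_rot: [0.993, 0.121, -0.0, -0.0]
ft_force: [1.0, -0.1, 0.8]
gripper_width: 0.0238
gripper_force: 0.0
t: 2.77
tool_pos: [0.5142, 0.0188, 0.239]
ee_rot: [0.822, 0.569, -0.0, -0.0]
ft_force: [0.2, 0.3, 0.4]
gripper_width: 0.024
gripper_force: 0.0
t: 3.43
tool_pos: [0.5142, 0.0188, 0.239]
ee_rot: [0.465, 0.885, -0.0, -0.0]
ft_force: [-0.2, 0.8, 0.3]
gripper_width: 0.0244
gripper_force: 0.0
t: 4.1
tool_pos: [0.5142, 0.0188, 0.239]
ee_rot: [0.002, 1.0, 0.0, -0.0]
ft_force: [0.2, 0.5, -0.5]
gripper_width: 0.0239
gripper_force: 0.0
t: 4.27
tool_pos: [0.5143, 0.0188, 0.2391]
ee_rot: [0.007, 1.0, 0.0, -0.0]
ft_force: [-0.2, -0.9, 0.0]
gripper_width: 0.024
gripper_force: 0.0
```

```bash

python3 -m inch '[[0,0,30,0],[0,0,30,0],[0,0,30,0],[0,0,25,0],[0,0,15,0],[0,0,7,0],[0,0,4,0],[0,0,0,0]]' 28
python3 -m inch '[[0,0,4,0],[0,0,4,0],[0,0,4,0],[0,0,0,0]]'
python3 - <<'E'
from h import *
d=grab('scene','s1.png'); u,v=proj(d,[.513,.02,.08]).astype(int); cv2.imwrite('pics/s1c.png',cv2.resize(d['pixels'][v-60:v+60,u-80:u+80],None,fx=5,fy=5,interpolation=2)); print(u,v)
E
```

```text
t: 4.93
tool_pos: [0.5144, 0.0187, 0.0981]
ee_rot: [0.006, 1.0, 0.0, -0.0]
ft_force: [0.3, -0.1, 0.2]
gripper_width: 0.0276
gripper_force: 0.0
t: 5.27
tool_pos: [0.5143, 0.0188, 0.086]
ee_rot: [0.005, 1.0, 0.0, -0.0]
ft_force: [-0.1, -0.1, -0.3]
gripper_width: 0.0283
gripper_force: 0.0
259 208
```

View pics/s1c.png

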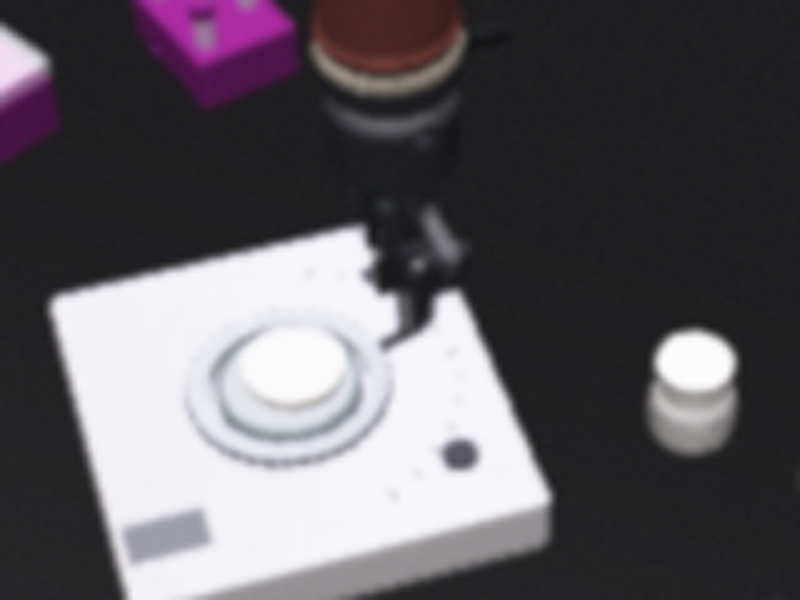

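The pin is caged with no force. Now I push along the arc, 3° per row.

```bash

python3 -m inch '[[0,0,2,0],[-0.1,4.4,0,0.5],[-0.1,4.4,0,0.5],[-0.1,4.4,0,0.5],[-0.1,4.4,0,0.5],[-0.1,4.4,0,0.5],[-0.1,4.4,0,0.5],[-0.1,4.4,0,0.5]]'
python3 -m inch '[[-0.1,4.4,0,0.5],[-0.1,4.4,0,0.5],[-0.1,4.4,0,0.5],[-0.1,4.4,0,0.5],[-0.1,4.4,0,0.5],[-0.1,4.4,0,0.5],[-0.1,4.4,0,0.5],[-0.1,4.4,0,0.5]]'
python3 -m inch '[[-0.1,4.4,0,0.5],[-0.1,4.4,0,0.5],[-0.1,4.4,0,0.5],[-0.1,4.4,0,0.5],[0,0,0,0],[0,0,0,0]]'
python3 - <<'E'
from h import *
s=state();p=np.array(s['tool_pos']);q=s['ee_rot'];print(np.degrees(2*np.arctan2(q[1],q[0])))
r=p[:2]-[.598,.02];print(np.hypot(*r),np.degrees(np.arctan2(r[1],r[0])))
d=grab('scene','s2.png'); u,v=259,208; cv2.imwrite('pics/s2c.png',cv2.resize(d['pixels'][v-60:v+60,u-80:u+80],None,fx=5,fy=5,interpolation=2))
E
```

```text
t: 5.98
tool_pos: [0.5199, 0.0489, 0.0843]
ee_rot: [0.188, 0.982, -0.0, -0.0]
ft_force: [-1.5, -1.7, -0.2]
gripper_width: 0.0282
gripper_force: 0.7
t: 6.65
tool_pos: [0.5391, 0.0782, 0.0842]
ee_rot: [0.388, 0.922, -0.0, -0.0]
ft_force: [-2.3, -0.4, -0.2]
gripper_width: 0.028
gripper_force: 0.7
t: 7.15
tool_pos: [0.5533, 0.089, 0.0843]
ee_rot: [0.481, 0.877, 0.0, 0.0]
ft_force: [1.1, -0.4, -0.4]
gripper_width: 0.0283
gripper_force: 0.0
122.55573094174942
0.08224849996716321 122.92392848589807
```

View pics/s2c.png

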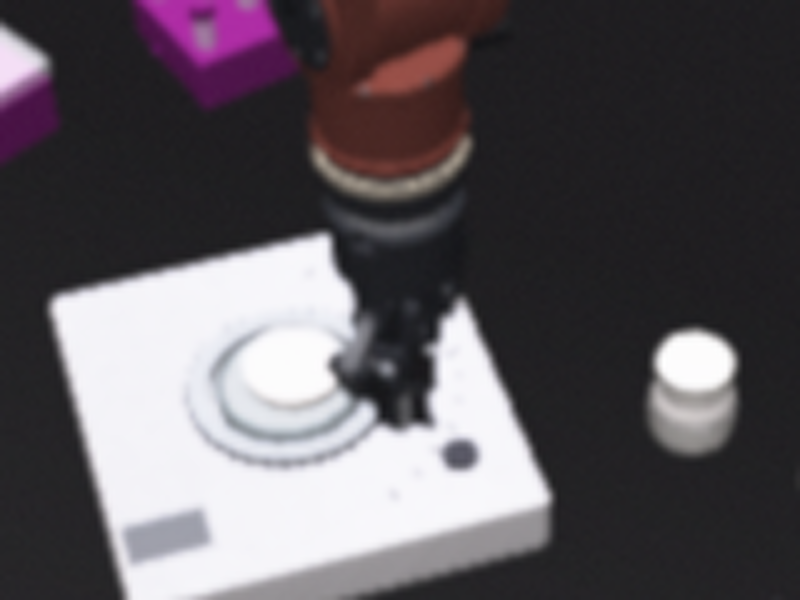

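```bash

python3 -m inch '[[0,1.5,0,0.17],[0,1.5,0,0.17],[0,1.5,0,0.17],[0,1.5,0,0.17],[0,1.5,0,0.17],[0,0,0,0],[0,0,0,0]]'
python3 -m inch '[[0,0,10,0]]' >/dev/null --help 2>&1 | head -0
python3 - <<'E'
from h import *
s=state();p=np.array(s['tool_pos']);r=p[:2]-[.598,.02];print(p,np.hypot(*r),np.degrees(np.arctan2(r[1],r[0])))
E
```

```text
t: 7.78
tool_pos: [0.5599, 0.0929, 0.0843]
ee_rot: [0.52, 0.854, 0.0, 0.0]
ft_force: [1.0, 0.6, -1.1]
gripper_width: 0.028
gripper_force: 0.0
[0.55993651 0.09285225 0.08431455] 0.08219659096954555 117.58595182299189
```

```bash

python3 -m inch '[[0,0,-10,0],[0,0,-25,0],[0,0,-35,0],[0,0,-35,0],[0,0,-15,0],[0,0,0,0]]'
python3 -m inch '[[30,3.5,0,0],[35,3.5,0,0],[35,3.5,0,0],[35,3.5,0,0],[35,3.5,0,0],[35,4,0,0],[30,4,0,0],[25,3.5,0,0]]' 0
python3 - <<'E'
from h import *
d=grab('scene','s3.png'); u,v=259,208; a=cv2.resize(d['pixels'][v-45:v+45,u-75:u+75],None,fx=4,fy=4,interpolation=2)
e=grab('top','t3.png'); b=cv2.resize(e['pixels'][100:170+45,215:350+15],None,fx=4,fy=4,interpolation=2)[:,:600]
b=b[160:]
cv2.imwrite('pics/c3.png',np.vstack([a[100:],b])[:600])
g=cv2.cvtColor(e['pixels'],cv2.COLOR_BGR2GRAY)
n,l,s,ce=cv2.connectedComponentsWithStats((g<110).astype(np.uint8))
for i in range(1,n):
    x,y=ce[i]
    if 225<x<340 and 100<y<212 and s[i,4]>12: print('dark',s[i],ce[i].round(1),ray(e,*ce[i],.061).round(4),ray(e,*ce[i],.08).round(4))
E
```

```text
t: 8.28
tool_pos: [0.5622, 0.0929, 0.2094]
ee_rot: [0.52, 0.854, 0.002, 0.003]
ft_force: [0.6, -0.1, 0.3]
gripper_width: 0.0279
gripper_force: 0.0
t: 8.95
tool_pos: [0.4646, 0.3389, 0.2042]
ee_rot: [0.519, 0.855, -0.0, -0.0]
ft_force: [0.6, 0.2, -0.1]
gripper_width: 0.0002
gripper_force: 0.0
dark [252 168  11   8  43] [256.4 171.4] [0.5546 0.0881 0.061 ] [0.5514 0.0876 0.08  ]
dark [239 175   9   8  55] [243.  178.2] [0.5363 0.1212 0.061 ] [0.5334 0.1201 0.08  ]
dark [303 190   6  13  34] [305.3 196.2] [ 0.4949 -0.036   0.061 ] [ 0.4927 -0.0345  0.08  ]
```

View pics/c3.png

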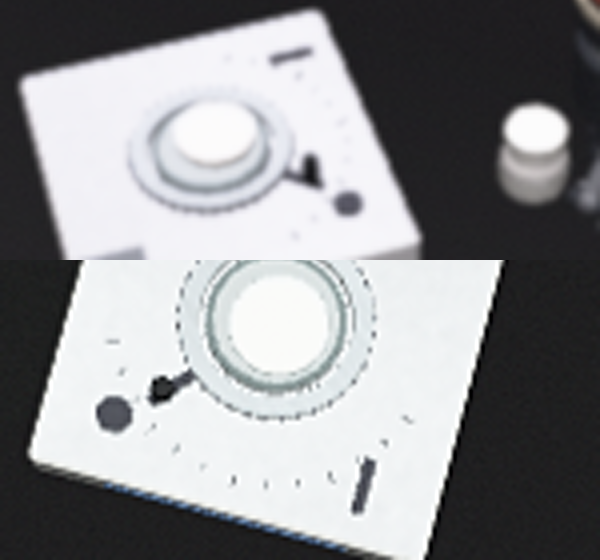

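The lever points close to the disc: the pin is at about (160,390) in the lower crop and the disc at (114,413). It may be a few degrees short, so I'll work it out.

```bash
python3 - <<'E'
from h import *
e=dict(np.load('pics/t3.png.npz')); s=dict(np.load('pics/s3.png.npz'))
print('ring',ray(e,284.1-.3,154.9-.3,.066))
up=8;g=cv2.cvtColor(e['pixels'],cv2.COLOR_BGR2GRAY)
C0=np.array([.598,.020])
# ring centre from dark dashes/outer ring edge: points on rim
ys,xs=np.where(g[120:195,250:320]<215); P=np.array([ray(e,x+250,y+120,.066)[:2] for x,y in zip(xs,ys)])
C=C0
for _ in range(6):
    r=np.hypot(*(P-C).T); Q=P[abs(r-.062)<.004]
    A=np.c_[2*Q,np.ones(len(Q))]; x=np.linalg.lstsq(A,(Q**2).sum(1),rcond=None)[0]; C=x[:2]; R=np.sqrt(x[2]+C@C)
print('circle',C,R,len(Q))
disc=ray(e,243,178.2,.061)[:2]
# scene disc
gs=cv2.cvtColor(s['pixels'],cv2.COLOR_BGR2GRAY)
n,l,st,ce=cv2.connectedComponentsWithStats((gs<120).astype(np.uint8))
for i in range(1,n):
    if 250<ce[i][0]<285 and 200<ce[i][1]<250 and 10<st[i,4]<400: print('scene dark',st[i],ce[i],ray(s,*ce[i],.061))
for c in (C0,C):
    v=disc-c; print('disc ang',np.degrees(np.arctan2(v[1],v[0])),np.hypot(*v))
    for a in (119,121,123,125,127):
        w=np.array([np.cos(np.radians(a)),np.sin(np.radians(a))])
        print(a,*[proj(k,[*(c+w*r),z]).round(1) for k in(e,s) for r,z in((.095,.063),(.085,.088),(.07,.063))])
print(g[162:180,248:272])
E
```

```text
ring [0.59817654 0.02036593 0.066     ]
circle [0.59762644 0.02096013] 0.06199573432397854 126
scene dark [255 227   9   8  33] [260.63636364 230.87878788] [0.54865426 0.08492779 0.061     ]
scene dark [268 237   6   4  20] [270.5 238.5] [0.53903634 0.12654006 0.061     ]
disc ang 121.3248724368458 0.11856135528979163
119 [250.4 172.1] [253.7 168.6] [259.3 167.6] [262.7 234.8] [259.5 228. ] [255.5 231.7]
121 [251.  173.3] [254.2 169.6] [259.7 168.4] [263.3 234. ] [260.  227.3] [256.  231.2]
123 [251.7 174.4] [254.9 170.7] [260.2 169.2] [263.8 233.3] [260.5 226.7] [256.3 230.6]
125 [252.4 175.5] [255.5 171.7] [260.7 170.1] [264.3 232.5] [260.9 226. ] [256.7 230.1]
127 [253.2 176.6] [256.2 172.6] [261.3 170.9] [264.7 231.7] [261.3 225.3] [257.  229.5]
disc ang 121.41263505028985 0.1175471027979437
119 [250.  172.3] [253.3 168.7] [258.9 167.7] [263.  234.9] [259.8 228.2] [255.8 231.9]
121 [250.6 173.4] [253.8 169.8] [259.3 168.6] [263.5 234.2] [260.3 227.5] [256.2 231.3]
123 [251.3 174.5] [254.5 170.8] [259.8 169.4] [264.1 233.4] [260.7 226.8] [256.6 230.8]
125 [252.  175.6] [255.1 171.
[... 1265 characters left out ...]
36 245 240 159  21  46  53  46  24 120 200 252 246 244 245 246 248
  248 194 191 223 235 232]
 [237 205 244 199  82  32   6  14   3  83 235 251 245 242 243 243 244 245
  246 247 198 152 225 234]
 [224 222 246 249 140  52  80 112 152 193 251 245 243 241 241 242 243 244
  245 246 247 184 202 210]
 [245 247 245 246 225 151 197 231 254 249 245 243 243 243 242 242 243 245
  245 245 246 248 248 166]
 [211 248 245 245 247 249 249 247 246 245 244 243 244 243 242 243 244 245
  245 244 243 245 247 248]
 [229 248 245 244 244 244 244 243 243 243 243 244 244 244 243 243 244 245
  245 244 243 243 244 246]
 [226 247 245 245 245 243 244 244 243 244 243 244 244 244 244 243 244 245
  245 244 244 243 245 244]]
```

The lever reads about 123.5° and the disc is at 121.4°, so the lever is about 4 mm off at the disc. That is within tolerance, but I'll nudge it about 2° further for margin.

```bash

python3 -m inch '[[-30,-4,0,0],[-35,-4,0,0],[-35,-4,0,0],[-35,-4,0,0],[-35,-4,0,0],[-35,-4,0,0],[-30,-4,0,0],[-27,-5,0,0]]' 28
python3 -m inch '[[0,0,0,0],[0,0,0,0],[0,0,0,0]]'
python3 - <<'E'
from h import *
s=state();p=np.array(s['tool_pos']);q=s['ee_rot'];y=2*np.arctan2(q[1],q[0]);D=np.array([.5564,.0911])-p[:2]
print(np.degrees(y),D@[np.cos(y),np.sin(y)],D@[np.sin(y),-np.cos(y)],p[2])
E
```

```text
t: 9.72
tool_pos: [0.5574, 0.0863, 0.2042]
ee_rot: [0.52, 0.854, -0.0, 0.0]
ft_force: [-0.0, 0.3, 0.7]
gripper_width: 0.0282
gripper_force: 0.0
t: 9.97
tool_pos: [0.5566, 0.089, 0.2041]
ee_rot: [0.52, 0.854, -0.0, -0.0]
ft_force: [-0.4, 0.5, 0.1]
gripper_width: 0.0279
gripper_force: 0.0
117.31148814007393 0.001986394578399901 0.0007488050962852036 0.204121631058181
```

```bash

python3 -m inch '[[2,0.7,25,0],[0,0,35,0],[0,0,30,0],[0,0,14,0],[0,0,8,0],[0,0,4,0],[0,0,4,0],[0,0,0,0]]'
python3 -m inch '[[0,1.5,0,0],[0,1.5,0,0.1],[0,1.2,0,0.1],[0,1.2,0,0.1],[0,1.2,0,0.1],[0,0,0,0],[0,0,0,0]]'
python3 - <<'E'
from h import *
s=state();p=np.array(s['tool_pos']);r=p[:2]-[.598,.0205];print(p,np.hypot(*r),np.degrees(np.arctan2(r[1],r[0])))
E
python3 -m inch '[[0,0,-10,0],[0,0,-25,0],[0,0,-35,0],[0,0,-35,0],[0,0,-15,0],[0,0,0,0]]'
python3 -m inch '[[30,3,0,0],[35,3,0,0],[35,3,0,0],[35,3,0,0],[35,3,0,0],[35,4,0,0],[30,4,0,0],[25,3.5,0,0]]' 0
python3 -m inch '[[0,0,0,0],[0,0,0,0]]'
python3 - <<'E'
from h import *
d=grab('scene','s4.png'); u,v=259,208; a=cv2.resize(d['pixels'][v-45:v+45,u-75:u+75],None,fx=4,fy=4,interpolation=2)
e=grab('top','t4.png'); b=cv2.resize(e['pixels'][100:215,215:365],None,fx=4,fy=4,interpolation=2)[160:]
cv2.imwrite('pics/c4.png',np.vstack([a[100:],b])[:600])
g=cv2.cvtColor(e['pixels'],cv2.COLOR_BGR2GRAY); print(g[164:179,249:266])
# lampbox button, top view before (unoccluded) and scene
for f in('top0.png','scene0.png'):
    k=dict(np.load('pics/'+f+'.npz'));gg=cv2.cvtColor(k['pixels'],cv2.COLOR_BGR2GRAY)
    n,l,st,ce=cv2.connectedComponentsWithStats((gg>190).astype(np.uint8))
    w=proj(k,[.466,.337,.05]); i=1+np.argmin(np.hypot(*(ce[1:]-w).T)); print(f,st[i],ce[i],*[ray(k,*ce[i],z).round(4) for z in(.045,.05,.055)])
E
```

```text
t: 10.63
tool_pos: [0.557, 0.0917, 0.0846]
ee_rot: [0.52, 0.854, 0.0, 0.0]
ft_force: [0.0, -0.8, 0.3]
gripper_width: 0.0277
gripper_force: 0.0
t: 11.22
tool_pos: [0.5628, 0.0943, 0.0844]
ee_rot: [0.538, 0.843, 0.0, 0.0]
ft_force: [-0.1, 1.0, -0.3]
gripper_width: 0.028
gripper_force: 0.0
[0.56284907 0.09428221 0.08436345] 0.08172760834871569 115.47382027575952
t: 11.72
tool_pos: [0.565, 0.0944, 0.2093]
ee_rot: [0.538, 0.843, 0.002, 0.003]
ft_force: [-0.8, 0.1, 0.5]
gripper_width: 0.028
gripper_force: 0.0
t: 12.38
tool_pos: [0.4756, 0.3431, 0.204]
ee_rot: [0.537, 0.843, -0.0, -0.0]
ft_force: [0.0, 0.4, -0.1]
gripper_width: 0.0003
gripper_force: 0.0
t: 12.55
tool_pos: [0.4761, 0.342, 0.2039]
ee_rot: [0.537, 0.844, -0.0, -0.0]
ft_force: [-0.4, -0.1, 0.6]
gripper_width: 0.0002
gripper_force: 0.0
[[244 244 245 245 244 242 243 243 244 245 246 183 184 232 231 230 229]
 [243 243 244 244 244 244 244 243 243 245 247 251 167 222 232 231 230]
 [243 244 244 246 247 240 248 246 246 247 240 244 154 145 233 232 231]
 [244 244 246 244 234 176 238 241 252 241 153 157  76  88 209 234 231]
 [244 245 249 
[... 317 characters left out ...]
48 245 245 245 247 249]
 [237 248 104  49  14  30   0  84 236 253 246 244 243 243 244 245 246]
 [207 247 203  78  87 164 149 192 252 246 243 242 241 242 243 243 245]
 [222 246 248 163 196 255 253 249 246 242 242 242 242 241 241 243 245]
 [247 244 245 248 248 246 245 245 244 243 243 243 243 241 242 244 244]
 [248 245 244 244 244 244 243 243 243 244 243 244 243 242 243 244 245]
 [248 245 244 244 243 243 243 243 243 243 243 244 244 243 243 244 245]]
top0.png [152 200  10  10  87] [156.44827586 204.47126437] [0.4663 0.3377 0.045 ] [0.4659 0.3366 0.05  ] [0.4654 0.3354 0.055 ]
scene0.png [329 274   9   8  64] [333.     277.3125] [0.4581 0.3295 0.045 ] [0.4605 0.3321 0.05  ] [0.463  0.3347 0.055 ]
```

View pics/c4.png

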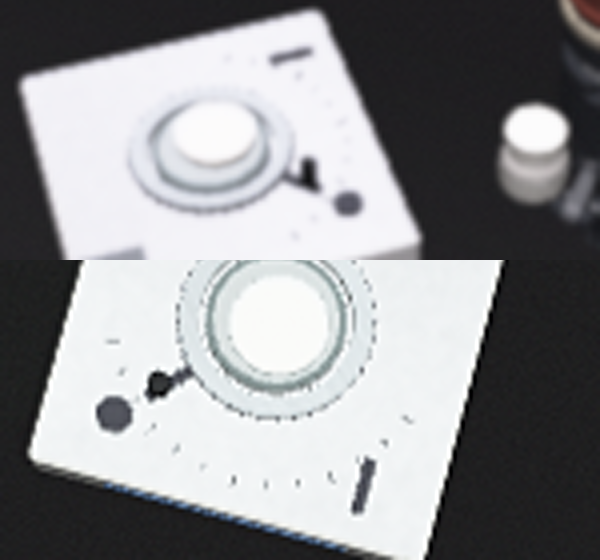

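The lever has moved about 1 px and its tip now lies on the disc's line (about 121.5°). Next is the lamp button, at (0.465, 0.336) with its top near 0.055 m. I'll centre over it, descend, then feel for contact.

```bash

python3 -m inch '[[-1,-12.5,20,0],[0,0,35,0],[0,0,30,0],[0,0,25,0],[0,0,10,0],[0,0,5,0],[0,0,0,0],[0,0,0,0]]'
python3 -m inch '[[0,0,2,0],[0,0,2,0],[0,0,2,0],[0,0,0,0]]'
python3 -m inch '[[0,0,2,0],[0,0,0,0]]'
```

```text
t: 13.32
tool_pos: [0.467, 0.335, 0.0805]
ee_rot: [0.538, 0.843, 0.001, 0.0]
ft_force: [1.0, 0.3, 0.1]
gripper_width: 0.0002
gripper_force: 0.0
t: 13.65
tool_pos: [0.4661, 0.335, 0.0734]
ee_rot: [0.538, 0.843, 0.0, 0.0]
ft_force: [-0.1, -0.0, 0.4]
gripper_width: 0.0002
gripper_force: 0.0
t: 13.82
tool_pos: [0.4659, 0.335, 0.0711]
ee_rot: [0.538, 0.843, -0.0, -0.0]
ft_force: [0.3, -0.9, -0.5]
gripper_width: -0.0001
gripper_force: 0.0
```

```bash

python3 -m inch '[[0,0,2,0],[0,0,2,0],[0,0,0,0],[0,0,0,0]]'|grep -E 'pos|ft'
python3 -m inch '[[0,0,2,0],[0,0,0,0],[0,0,0,0]]'|grep -E 'pos|ft'
python3 -m inch '[[0,0,2,0],[0,0,0,0],[0,0,0,0]]'|grep -E 'pos|ft'
```

```text
tool_pos: [0.4661, 0.3351, 0.0674]
ft_force: [-1.1, -0.4, 3.0]
tool_pos: [0.4662, 0.3351, 0.0654]
ft_force: [-0.4, 0.0, 3.3]
tool_pos: [0.4662, 0.3351, 0.064]
ft_force: [-2.8, -0.9, 11.0]
```

Contact began near 0.070 m. The force has jumped to 11 N, above the 5 N spring, so the button is fully down. Releasing.

```bash

python3 -m inch '[[0,0,0.5,0],[0,0,0,0],[0,0,0,0]]'|grep -E 'pos|ft'
python3 -m inch '[[0,0,-5,0],[0,0,-15,0],[0,0,-30,0],[0,0,-35,0],[0,0,-35,0],[0,0,0,0],[0,0,0,0],[0,0,0,0]]'
python3 - <<'E'
from h import *
d=grab('scene','s5.png');e=grab('top','t5.png')
o=dict(np.load('pics/s4.png.npz'))
cv2.imwrite('pics/c5.png',d['pixels'][130:400,130:530])
print(cv2.absdiff(np.load('pics/t4.png.npz')['pixels'],e['pixels'])[100:200,225:340].max())
E
```

```text
tool_pos: [0.4662, 0.3351, 0.0639]
ft_force: [-3.4, -1.6, 16.1]
t: 15.57
tool_pos: [0.4657, 0.3347, 0.182]
ee_rot: [0.538, 0.843, -0.0, -0.0]
ft_force: [-1.0, 0.5, 0.1]
gripper_width: -0.0002
gripper_force: 0.0
8
```

View pics/c5.png

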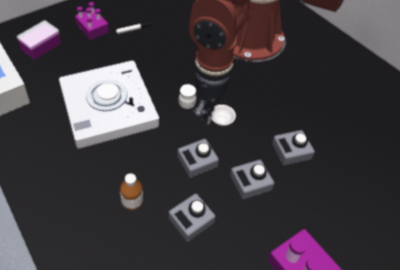

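The last picture shows everything in place: stage and dish at (107,95), the pressed box's button at (203,150) up again, and the gripper clear above it. The stage region hasn't changed since the previous top view.

```bash
python3 -c "
from plant import bot
print(bot.close_job())"
```

```text
the job is handed in; nothing more can be done
None
```

I set the iris lever to point at the disc marker (about 121.5° measured, disc at 121.4°), then pressed the lamp button fully down and let it go. Nothing else looked moved in the last pictures, and I've handed the job in; no verdict came back.

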